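# Take the cover off the optics enclosure and hang it on the stand

### The arm

A 6-joint arm with a two-finger parallel gripper is mounted at the origin on a cart in front of the work surface, level with it; the furniture and walls round the work are solid. World frame = base frame: x ahead of the robot, y to its left, z up, the work surface at z = 0. Lengths are in m, angles in rad, forces in N, time in s.
With the tool pointing down it reaches from about 0.275 to 0.825 m from the base axis. Payload 4.9 kg.
Tool frame: the origin (TCP) lies midway between the tips of the shut fingers; the grasp point (between the pads) lies 19 mm behind it (bot.grip_depth is the distance from the TCP to the grasp point, in m); z points along the fingers, y is the line along which they close (so a half turn about z gives the same grasp; the last joint's range is limited). The gripper opens to 85 mm and grips with 20 to 120 N. Pads are 22 mm wide; open, the fingers measure 114 mm over their backs; the gripper's body (76 mm by 85 mm) begins 54 mm behind the grasp point. The pads swing forward as they close: fully open they stand 13 mm farther back than shut.
Start: joints at [1.041, 0.326, -0.193, 1.052, 0, 1.437], TCP at [0.212, 0.507, 0.231] pointing down, gripper open.
Joint ranges: [-2.65, 2.65], [-0.97, 1.79], [-1.3, 1.35], [-1.93, 2.1], [-1.47, 1.37], [-3.14, 3.14]. Speed limits (rad/s): [2.57, 2.57, 3.14, 3.14, 3.14, 3.14].

### API

Orientations are given as a unit quaternion [w, x, y, z].
In Python, from cell import bot gives the robot as it stands. Calls block until the motion is done:
- bot.move_pose(position, orientation): joint-space move of the TCP to a pose.
- bot.move_linear(position, speed=0.15, rotation=None, until_force=None): straight line of the TCP; rotation=None keeps the orientation; speed is the mean speed in m/s. With until_force (N) it stops when the force on the tool has changed by that much, and returns True; else False.
- bot.goto_joints(angles): joint-space move.
- bot.set_gripper(opening, grasp_force=None): opening from 0.0 (shut) to 1.0 (fully open); grasp_force is the grip in N (None keeps the last); returns when the fingers have stopped.
- bot.wait(seconds).
- bot.solve_ik(position, orientation): joint angles nearest the present ones, or None.
- bot.camera(name): name is "scene" or "top" or "wrist"; returns the picture (400x640x3 uint8, red, green, blue); there is no depth.
- bot.calibration(name): a dict with "mtx" (3x3 intrinsics, pixels), "extrinsics" (4x4, takes a point from world to camera coordinates); the wrist camera has in their place "hand_eye" (4x4, takes a point from camera to tool coordinates, whose origin is the TCP and whose axes are the flange's). Camera axes: x right, y down, z forward; pixel columns grow to the right and rows downward; lengths in m; the calibration is good to about 2 mm. A picture is of the moment at which its call begins: read the wrist's pose just before it. calibration takes no time and is no camera call.
A pose or a line that the arm cannot do raises bot.PlanningError and nothing moves.
- bot.close_job(): hands the job in; it is judged then, once.
Trained networks look in the newest picture that a camera, given by its name, has taken for a name from the list of things; names that differ only in an ending like _2 or _b are one class to them, and where a whole thing is asked for, a point or a joint stands for the part that bears it (a point fixed in the world has none). Each returns a list of dicts, best first, with "confidence" (0 to 1); they miss things now and then, are a little off and sometimes report something else, mostly with a low value. They report only what shows in the picture. A call takes as long as a camera call.
- bot.search_frame(camera, thing): "bbox" ([left, top, width, height] in pixels, round what is visible of it).
Readings, each from a call of its own:
- bot.read_clock(): time.
- bot.read_joint_positions(): joint angles.
- bot.read_joint_vel(): joint speeds.
- bot.read_joint_efforts(): joint torques, N m.
- bot.read_position(): TCP position.
- bot.read_tool_rot(): TCP orientation.
- bot.read_ft_force(): force on the tool from outside, world axes, zero at the start.
- bot.read_moment(): the same for the moment, N m.
- bot.read_gripper_width(): opening from 0.0 (shut) to 1.0 (fully open).
- bot.read_finger_force(): force on a finger pad.
Only numpy, scipy, OpenCV 4.12 (cv2) and the standard library are available. Lean on these libraries where they do the work, as an engineer would, in place of code of your own. Each camera call takes 0.05 s, during which the arm holds its last target. There are 200 camera calls.

### The job

Open the optics enclosure: turn both black wing fasteners counter-clockwise until they are fully in line with their slots, then lift the cover straight off by its bow handle. Hang the cover by that handle over both prongs of the stand's hook, so that it hangs level and still, and let go of it. Never let the cover down onto the bench, and leave the bottles, the forceps and the pen where they are.

Things in the scene. Friction and masses are not known exactly. Their poses are not given: they have to be found in the camera images.
- enclosure: White painted shallow box fixed on the bench, 222 x 132 mm and 80 mm high, its long side along its own x, its front end (-x) towards the robot; open at the top and closed by the cover. Origin: centre of its underside on the bench; z up. It stands left or right of the middle, turned by up to 0.25 rad.
- cover: Grey lid plate, 232 x 142 x 5 mm, with a 10 mm skirt hanging round the outside of the box walls (2 mm play) and a steel bow handle on top; about 0.4 kg. It lies on the enclosure's rim, axes parallel to the enclosure's. Origin: centre of the plate's underside, 80 mm above the bench; z up. Slots 16 mm in x by 36 mm in y, at x = +85 and -85 mm, let the wings through. Lift it 40 mm straight up.
- handle_bar (a point): Middle of the handle's straight horizontal bar, on the bar's axis, 60 mm above the plate's upper side (65 mm above the cover's origin). The bar is round, 10 mm thick, and runs along the cover's y; its straight part is 104 mm long, the uprights stand at y = +60 and -60 mm; the free window under the bar is 55 mm high, so the prongs and their tips pass through it.
- turn_front (a joint): Angle of the wing fastener at the enclosure's front (-x) end, rad, growing counter-clockwise from above. 0 = wing along the enclosure's x, across its slot, cover locked; 1.57 (hard stop) = wing along the enclosure's y, in line with its slot, cover free; above about 1.32 it passes the slot. Starts between 0.15 and 0.45 and stays where it is left (friction 0.03 N m).
- turn_back (a joint): The same for the wing fastener at the enclosure's back (+x) end.
- turn_front_grip (a point): Middle of the black wing of fastener turn_front, on its vertical turning axis, 12 mm above the plate's upper side, at x = -85 mm on the enclosure. The wing is 30 mm long, 8 mm thick and 20 mm tall: from 2 to 22 mm above the plate. Pinch it across its thickness. It stays on the enclosure when the cover is lifted.
- turn_back_grip (a point): The same for the wing of fastener turn_back, at x = +85 mm on the enclosure.
- stand: Short laboratory stand fixed on the bench: dark base plate 255 x 135 x 12 mm, steel rod of 12 mm at x = +155 mm, 216 mm high, with a clamp block (from x = +137 mm) carrying a two-pronged hook. Origin: on the bench right below the hook's seats. The prongs point along its own -x, towards the robot; z up. Stands on the other side of the middle than the enclosure, turned by up to 0.25 rad.
- hook_seat (a point): Midway between the seats of the two prongs, at the height of their upper side, 174 mm above the bench. Prongs: 8 mm bars at y = +36 and -36 mm of the stand; from a crossbar at x = +132 mm they slope gently down to the seat, x = +14 to -10 mm, and rise to upturned tips. A handle bar hung across both has its axis 5 mm above this point; the plate then hangs below the prongs, clear of the rod.
- hook_tips (a point): Midway between the tops of the two upturned tips, 29 mm in front of the seats (stand's -x) and 190 mm above the bench. The cover's plate is long and reaches in under the prongs, so it cannot come down from above there: bring the cover in sideways at hanging height, handle in front of the tips and bar just above them, then slide it back over the tips and lower it 20 to 30 mm.
- small_bottle: Brown reagent bottle, 48 mm across, 93 mm high, upright behind the work. Origin: centre of its underside. Leave it alone.
- wash_bottle: White wash bottle with red cap and bent spout, 64 mm across, 221 mm high, upright at the right of the work. Origin: on its underside. Leave it alone.
- forceps: Steel forceps, 125 mm long, 8 mm high, lying on the bench in front of the work. Origin: centre of its underside. Leave it alone.
- lens_pen: Black pen with a white middle, 130 mm long, 12 mm thick, lying on the bench in front of the work on the left. Origin: centre of its underside. Leave it alone.

How it is judged:
On the way, in this order (a step that is already met when the one before it is completed fails the run):
1. both wing fasteners turned in line with their slots, the cover still seated (value of joint each of turn_front, turn_back above 1.32 rad and z of cover in the frame of enclosure below 0.087 m), for 0.1 s.
2. the cover lifted clear of the fasteners (z of cover in the frame of enclosure above 0.11 m), for 0.1 s.
At the end, for the whole second after the job is handed in: The cover hangs from the stand with the handle's bar lying across both prongs, between the turned-up tips and the crossbar (bar middle within 22 mm of midway between the prongs sideways, its axis 0 to 14 mm above the seats), within 0.15 rad of level, at rest and let go (x of handle_bar in the frame of hook_seat between -0.022 and 0.06 m and y of handle_bar in the frame of hook_seat between -0.022 and 0.022 m and z of handle_bar in the frame of hook_seat between 0 and 0.014 m and angle between cover's own z axis and vertical below 0.15 rad and contact force between cover and stand above 1.5 N and linear speed of cover below 0.03 m/s and angular speed of cover below 0.3 rad/s); the robot touches nothing.
It fails at once if the cover let down below the height of the enclosure's rim, towards the bench (height (world z) of cover below 0.06 m).
It fails at once if a bystander moved by more than 25 mm (distance of any of small_bottle, wash_bottle, forceps, lens_pen from where it was at the start of the episode above 0.025 m).
It also fails if it takes over 64 s, if anything falls off the work surface, if the arm or the gripper's body presses on something with over 40 N, if the wrist force passes 120 N, or if a joint passes its speed limit or range.

## Working session

There is one attempt and no reset: what is moved stays moved. The work goes in short steps, each a Python script; the robot and the scene stay as the last script left them, time stands still between calls to the robot, and variables do not carry over. Pictures are saved under pics/ and viewed, at most 10 in all, crops included, and the job is handed in when it is done.

```bash
ls; mkdir -p pics; python3 - <<'E'
from cell import bot
import cv2, numpy as np
for n in ["scene","top"]:
    im=bot.camera(n); cv2.imwrite(f"pics/{n}0.png",im[:,:,::-1])
    c=bot.calibration(n); print(n,np.round(c["mtx"],1).tolist(),np.round(c["extrinsics"],3).tolist())
    for t in ["enclosure","cover","handle_bar","turn_front_grip","turn_back_grip","stand","hook_seat","wash_bottle","small_bottle"]:
        print(t,[(np.round(d["bbox"]).tolist(),round(d["confidence"],2)) for d in bot.search_frame(n,t)[:3]])
print(np.round(bot.calibration("wrist")["hand_eye"],3).tolist(), bot.read_tool_rot(), bot.read_clock(), bot.grip_depth)
a,b=[cv2.imread(f"pics/{n}0.png") for n in ["scene","top"]]
E
```

```text
pics
scene [[402.5, 0.0, 316.6], [0.0, 402.5, 199.2], [0.0, 0.0, 1.0]] [[-0.442, -0.897, 0.004, 0.203], [-0.479, 0.232, -0.847, 0.403], [0.759, -0.376, -0.532, 0.717], [0.0, 0.0, 0.0, 1.0]]
enclosure [([222.0, 217.0, 81.0, 84.0], 0.88), ([318.0, 146.0, 83.0, 106.0], 0.53)]
cover [([218.0, 212.0, 88.0, 65.0], 0.55)]
handle_bar [([213.0, 210.0, 95.0, 70.0], 0.77)]
turn_front_grip [([270.0, 252.0, 9.0, 10.0], 0.43)]
turn_back_grip [([242.0, 216.0, 2.0, 3.0], 0.51)]
stand [([321.0, 146.0, 80.0, 106.0], 0.81)]
hook_seat [([318.0, 150.0, 84.0, 102.0], 0.66), ([241.0, 218.0, 6.0, 1.0], 0.58)]
wash_bottle [([399.0, 191.0, 3.0, 14.0], 0.6)]
small_bottle [([264.0, 180.0, 14.0, 29.0], 0.64), ([327.0, 284.0, 26.0, 12.0], 0.26)]
top [[366.9, 0.0, 323.6], [0.0, 366.9, 203.5], [0.0, 0.0, 1.0]] [[-0.023, -1.0, 0.016, -0.063], [-0.992, 0.02, -0.124, 0.58], [0.124, -0.019, -0.992, 1.108], [0.0, 0.0, 0.0, 1.0]]
enclosure [([247.0, 180.0, 18.0, 71.0], 0.65)]
cover [([229.0, 173.0, 53.0, 88.0], 0.87)]
handle_bar [([226.0, 176.0, 58.0, 84.0], 0.62)]
turn_front_grip []
turn_back_grip []
stand [([341.0, 152.0, 44.0, 90.0], 0.92)]
hook_seat [([337.0, 153.0, 49.0, 92.0], 0.86), ([227.0, 176.0, 58.0, 83.0], 0.18)]
wash_bottle [([416.0, 174.0, 34.0, 25.0], 0.74)]
small_bottle [([292.0, 126.0, 16.0, 16.0], 0.55), ([339.0, 151.0, 46.0, 94.0], 0.26)]
[[0.0, -0.95, -0.311, 0.08], [1.0, 0.001, -0.001, 0.0], [0.001, -0.311, 0.95, -0.142], [0.0, 0.0, 0.0, 1.0]] [1.95648737e-06 1.96630228e-01 9.80477717e-01 4.76770151e-06] 1.0 0.0187
```

View pics/scene0.png

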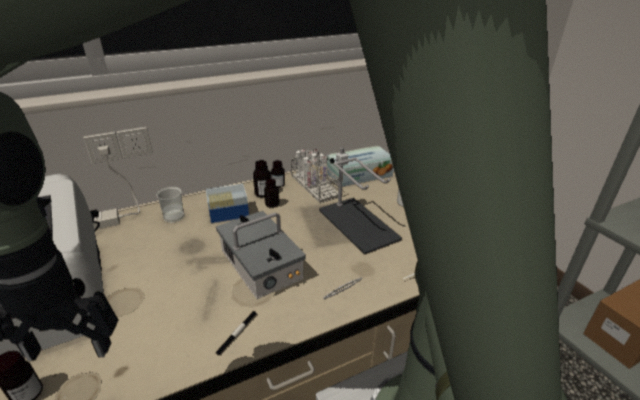

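View pics/top0.png

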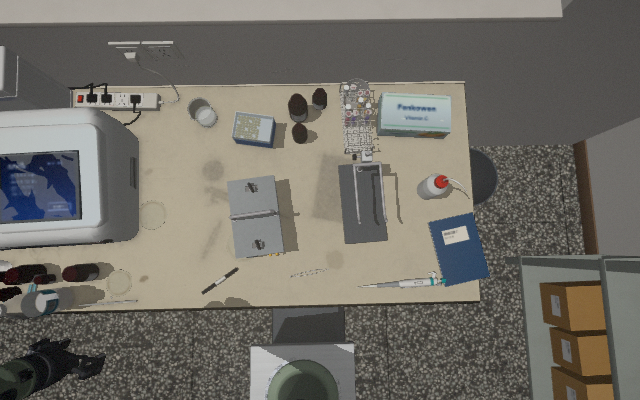

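The scene and top views show the enclosure left of centre (cover about (229..284, 176..258) in top), with the stand right of centre (about (340..387, 152..243)). The wings are at about (252,187) and (259,244). Next come rough poses, then the wrist views.

```bash
cat > h.py <<'E'
from cell import bot
import cv2, numpy as np
from scipy.spatial.transform import Rotation as R
def down(phi):
    y=np.array([np.cos(phi),np.sin(phi),0]); z=np.array([0,0,-1.]); x=np.cross(y,z)
    q=R.from_matrix(np.c_[x,y,z]).as_quat(); return q[[3,0,1,2]]
def wpose():
    p=np.array(bot.read_position()); q=np.array(bot.read_tool_rot())
    T=np.eye(4); T[:3,:3]=R.from_quat(q[[1,2,3,0]]).as_matrix(); T[:3,3]=p; return T
def cam(n,T=None):
    c=bot.calibration(n); K=np.array(c["mtx"])
    E=np.array(c["extrinsics"]) if n!="wrist" else np.linalg.inv(T@np.array(c["hand_eye"]))
    return K,E
def at_z(K,E,px,z):
    C=np.linalg.inv(E); d=C[:3,:3]@np.linalg.inv(K)@[px[0],px[1],1]; o=C[:3,3]
    return o+d*(z-o[2])/d[2]
def proj(K,E,P):
    p=np.atleast_2d(P)@E[:3,:3].T+E[:3,3]; p=p@K.T; return p[:,:2]/p[:,2:]
def tri(obs):  # [(K,E,px)]
    A=[];b=[]
    for K,E,px in obs:
        C=np.linalg.inv(E); d=C[:3,:3]@np.linalg.inv(K)@[px[0],px[1],1]; d/=np.linalg.norm(d)
        M=np.eye(3)-np.outer(d,d); A.append(M); b.append(M@C[:3,3])
    A=np.vstack(A);b=np.hstack(b); x=np.linalg.lstsq(A,b,rcond=None)[0]; return x,np.linalg.norm(A@x-b)
E
python3 - <<'E'
from h import *
K,E=cam("top")
for n,px,z in [("c1",(228,180),.085),("c2",(273,176),.085),("c3",(285,251),.085),("c4",(236,258),.085),("wb",(252,187),.1),("wf",(259,244),.1),
  ("tipL",(359,219),.19),("tipR",(386,219),.19),("base1",(340,165),.012),("base2",(345,243),.012),("base3",(387,241),.012),("base4",(381,164),.012)]:
    print(n,np.round(at_z(K,E,px,z),3))
im=cv2.imread("pics/top0.png")[140:270,220:420]; cv2.imwrite("pics/topc.png",cv2.resize(im,None,fx=4,fy=4,interpolation=2))
E
```

```text
c1 [0.65  0.21  0.085]
c2 [0.659 0.076 0.085]
c3 [0.435 0.042 0.085]
c4 [0.418 0.185 0.085]
wb [0.624 0.136 0.1  ]
wf [0.457 0.115 0.1  ]
tipL [ 0.516 -0.167  0.19 ]
tipR [ 0.514 -0.24   0.19 ]
base1 [ 0.706 -0.132  0.012]
base2 [ 0.455 -0.141  0.012]
base3 [ 0.459 -0.274  0.012]
base4 [ 0.707 -0.265  0.012]
```

View pics/topc.png

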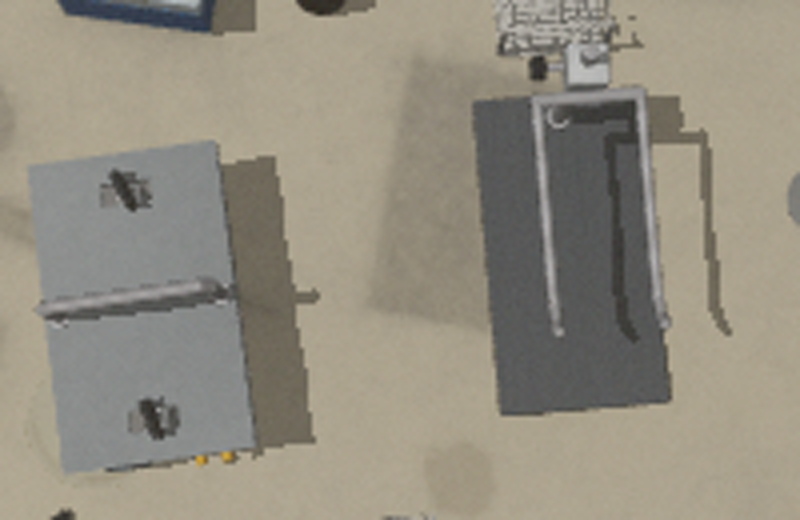

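```bash
python3 - <<'E'
from h import *
print(np.round(bot.calibration("wrist")["mtx"],1).tolist())
def snap(name,p,things):
    bot.move_pose(p,down(np.pi/2)); bot.wait(.2); T=wpose(); im=bot.camera("wrist")
    np.save(f"pics/{name}.npy",T); cv2.imwrite(f"pics/{name}.png",im[:,:,::-1])
    for t in things: print(name,t,[(np.round(d["bbox"],1).tolist(),round(d["confidence"],2)) for d in bot.search_frame("wrist",t)[:2]])
e=["turn_front_grip","turn_back_grip","handle_bar"]
snap("e1",[.49,.17,.30],e); snap("e2",[.49,.07,.30],e)
snap("s1",[.50,-.14,.33],["hook_tips","hook_seat"]); snap("s2",[.50,-.24,.33],["hook_tips","hook_seat"])
print(bot.read_clock())
a=[cv2.imread(f"pics/{n}.png") for n in ["e1","e2","s1","s2"]]
E
```

```text
[[353.6, 0.0, 317.5], [0.0, 353.6, 201.9], [0.0, 0.0, 1.0]]
e1 turn_front_grip [([256.7, 123.9, 20.2, 28.4], 0.56)]
e1 turn_back_grip [([280.5, 273.8, 17.5, 28.3], 0.63)]
e1 handle_bar [([190.3, 97.6, 167.5, 212.3], 0.88)]
e2 turn_front_grip [([358.6, 122.6, 17.7, 31.4], 0.77), ([427.1, 0.0, 103.2, 66.2], 0.23)]
e2 turn_back_grip [([358.9, 123.5, 18.9, 30.2], 0.67), ([369.9, 273.6, 18.9, 29.9], 0.65)]
e2 handle_bar [([293.6, 96.7, 160.0, 215.3], 0.64)]
s1 hook_tips [([194.2, 111.4, 132.3, 274.5], 0.94)]
s1 hook_seat [([193.8, 115.4, 133.4, 271.2], 0.98), ([0.7, 216.2, 149.3, 105.9], 0.6)]
s2 hook_tips [([617.9, 253.4, 22.1, 26.0], 0.17)]
s2 hook_seat [([290.3, 113.2, 117.1, 266.6], 0.77)]
5.95
```

View pics/e1.png

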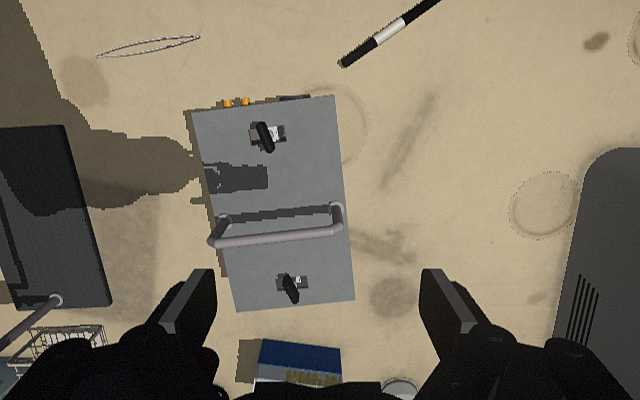

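View pics/s1.png

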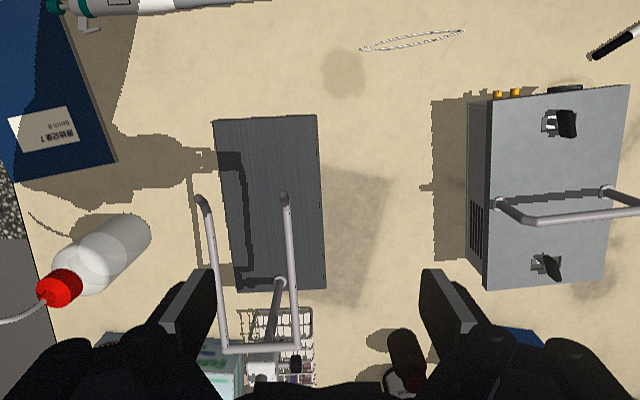

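View pics/s2.png

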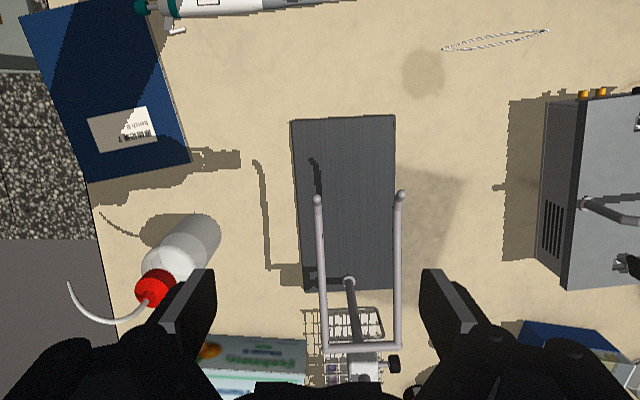

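View pics/e2.png

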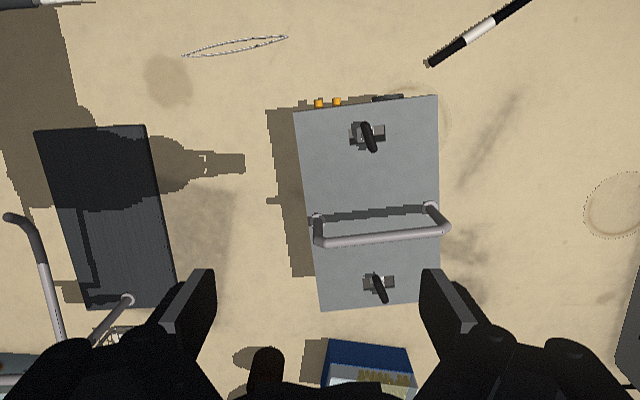

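All four views are clear. Wing centres are at e1 (267,138) and (289,288), and e2 (367,138) and (379,288). The bar middle is at e1 (277,235) and e2 (382,234). The prong tips are at s1 (201,199) and (284,195), and s2 (317,199) and (402,195); the crossbar ends are also visible.

```bash
python3 - <<'E'
from h import *
from scipy.optimize import least_squares
V={n:cam("wrist",np.load(f"pics/{n}.npy")) for n in ["e1","e2","s1","s2"]}
def run(a,b,pts,model,x0):
    for n,(p,q) in pts.items():
        x,r=tri([(*V[a],p),(*V[b],q)]); print(n,np.round(x,4),round(r,4))
    def res(v):
        c,s=np.cos(v[2]),np.sin(v[2]); o=[]
        for n,(p,q) in pts.items():
            m=model[n]; P=[v[0]+c*m[0]-s*m[1],v[1]+s*m[0]+c*m[1],m[2]+v[3]]
            o+= [proj(*V[a],P)[0]-p, proj(*V[b],P)[0]-q]
        return np.ravel(o)
    f=least_squares(res,x0,loss="soft_l1"); print("fit x y yaw dz",np.round(f.x,4)); print(np.round(res(f.x),1).reshape(-1,4).tolist())
run("e1","e2",{"wf":((266.8,138),(367.5,138)),"wb":((290,288),(379.5,288.3)),"bar":((277,235),(382,234)),
 "c--":((193,112),(293,112)),"c-+":((335,95),(438,95))},
 {"wf":(-.085,0,.102),"wb":(.085,0,.102),"bar":(0,0,.145),"c--":(-.116,-.071,.085),"c-+":(-.116,.071,.085)},[.54,.127,.12,0])
run("s1","s2",{"tl":((284,195),(402,195)),"tr":((201,199),(317,199)),"xr":((226,350),(326,348)),"xl":((297,346),(397,346))},
 {"tl":(-.029,.036,.19),"tr":(-.029,-.036,.19),"xr":(.132,-.036,.185),"xl":(.132,.036,.185)},[.54,-.2,.03,0])
E
```

```text
wf [0.4588 0.1205 0.0889] 0.0002
wb [0.624  0.1404 0.0969] 0.0004
bar [0.544  0.1324 0.1319] 0.0005
c-- [0.4346 0.0464 0.0784] 0.0002
c-+ [0.418  0.1876 0.0838] 0.0002
fit x y yaw dz [ 0.5417  0.131   0.1176 -0.0074]
[[-0.3, -0.6, 1.4, -0.9], [0.7, 0.8, 0.1, 0.2], [-2.3, -0.2, -0.3, 0.5], [0.8, 0.3, 0.5, -0.0], [-0.0, 0.2, -1.8, -0.1]]
tl [ 0.5083 -0.1668  0.1837] 0.0
tr [ 0.5134 -0.2393  0.1797] 0.0001
xr [ 0.6721 -0.2299  0.1793] 0.0013
xl [ 0.6688 -0.1585  0.1787] 0.0001
fit x y yaw dz [ 0.5394 -0.2012  0.0525 -0.007 ]
[[0.1, 0.0, -0.2, 0.0], [-0.6, -0.0, 0.7, 0.1], [0.2, -1.1, -0.3, 0.8], [0.2, 0.0, -0.1, -0.1]]
```

```bash
cat >> h.py <<'E'
EX,EY,EYAW=.5417,.131,.1176
SX,SY,SYAW=.5394,-.2012,.055
def loc(x0,y0,a,x,y,z): return np.array([x0+np.cos(a)*x-np.sin(a)*y,y0+np.sin(a)*x+np.cos(a)*y,z])
def turn(x):
    p=loc(EX,EY,EYAW,x,0,.095); up=p+[0,0,.09]; a0=np.pi/2+EYAW+.3
    bot.move_pose(up,down(a0)); bot.set_gripper(.5,40)
    hit=bot.move_linear(p,.12,until_force=15); print("hit",hit,np.round(bot.read_position(),4))
    bot.set_gripper(0,40); print("w",bot.read_gripper_width(),"F",np.round(bot.read_ft_force(),1),bot.read_finger_force())
    for a in (a0+.45,a0+.85,np.pi+EYAW-.02):
        bot.move_pose(p,down(a)); print(round(a,2),np.round(bot.read_ft_force(),1),np.round(bot.read_moment(),2),np.round(bot.read_position()-p,4))
    bot.set_gripper(.5); bot.move_linear(up,.15)
E
python3 - <<'E'
from h import *
print(bot.solve_ik(loc(SX,SY,SYAW,-.06,0,.19),down(np.pi+SYAW)))
turn(-.085)
bot.wait(.1);T=wpose();np.save("pics/f1.npy",T);cv2.imwrite("pics/f1.png",bot.camera("wrist")[:,:,::-1]);print(bot.read_clock())
E
```

```text
[-0.54479739  0.30592531 -0.33279305  0.93207797  0.         -2.17059371]
hit False [0.4577 0.1211 0.0954]
w 0.07795665316471415 F [ 0.7 -1.3  6. ] 44.11678612232208
2.44 [-1.2  0.1  7.3] [0.04 0.24 0.02] [0.0004 0.0004 0.0007]
2.84 [-2.8  0.7  8.8] [0.2  0.52 0.05] [-0.0001  0.0007  0.0007]
3.24 [-3.8  1.2 11.1] [0.24 0.88 0.03] [-0.0007  0.0007  0.0007]
11.9833
```

View pics/f1.png

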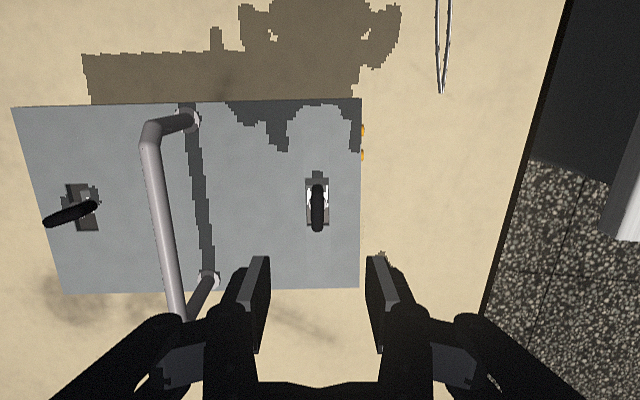

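The front wing at (317,207) is in line with its slot. The back wing at (70,213) is still across its slot, so I'll turn that next.

```bash
python3 - <<'E'
from h import *
turn(.085)
p=loc(EX,EY,EYAW,0,0,.24); bot.move_pose(p,down(np.pi+EYAW)); bot.set_gripper(1.0)
bot.wait(.1);T=wpose();np.save("pics/f2.npy",T);cv2.imwrite("pics/f2.png",bot.camera("wrist")[:,:,::-1]);print(bot.read_clock())
E
```

```text
hit False [0.6268 0.1411 0.0958]
w 0.07915625985393092 F [-1.8  1.6  5. ] 43.42284321784973
2.44 [-2.6  1.9  7.8] [0.49 0.39 0.03] [0.0002 0.0009 0.001 ]
2.84 [-3.4  3.6  6.1] [ 0.65  0.68 -0.03] [-0.0003  0.0011  0.0009]
3.24 [-4.6  2.7  8.1] [0.68 0.99 0.01] [-0.0008  0.0011  0.001 ]
18.4167
```

View pics/f2.png

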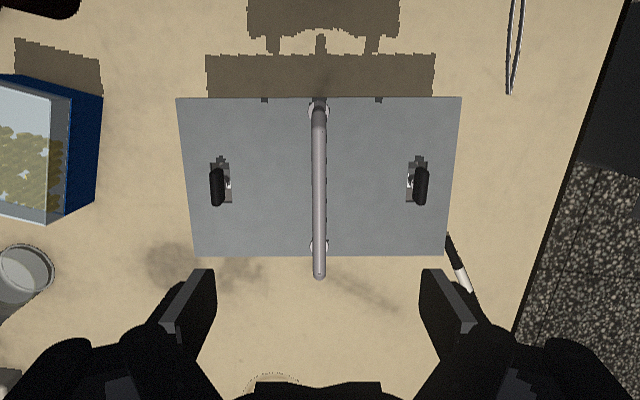

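Both wings are in line with their slots, at (220,187) and (420,186), and the bar at (319,190) is midway between the fingers. Next: grasp, lift and carry the cover to the front of the hook.

```bash
python3 - <<'E'
from h import *
f0=np.array(bot.read_ft_force())
p=loc(EX,EY,EYAW,0,0,.126)
print("hit",bot.move_linear(p,.12,until_force=12))
bot.set_gripper(0,80); print("w",bot.read_gripper_width(),"F",np.round(bot.read_ft_force()-f0,1))
bot.move_linear(p+[0,0,.062],.06); print("w",bot.read_gripper_width(),"lift F",np.round(bot.read_ft_force()-f0,1),np.round(bot.read_moment(),2))
z=.188; q=down(np.pi+SYAW)
bot.move_linear(loc(SX,SY,SYAW,-.065,.30,z),.12,rotation=q)
bot.move_linear(loc(SX,SY,SYAW,-.065,0,z),.12,until_force=15)
bot.wait(.3);T=wpose();np.save("pics/g1.npy",T);cv2.imwrite("pics/g1.png",bot.camera("wrist")[:,:,::-1])
print(np.round(bot.read_position(),4),"F",np.round(bot.read_ft_force()-f0,1),np.round(bot.read_moment(),2),bot.read_clock())
K,E=cam("wrist",T)
print("pred tips l r",np.round(proj(K,E,[loc(SX,SY,SYAW,-.029,.036,.19),loc(SX,SY,SYAW,-.029,-.036,.19)])))
cv2.imwrite("pics/g1t.png",bot.camera("top")[:,:,::-1])
E
```

```text
hit False
w 0.08628107560867272 F [-1.9 -0.6  3.2]
w 0.08715856315707156 lift F [-0.1 -0.9 -5.5] [-0.    0.02 -0.01]
[ 0.4745 -0.2047  0.188 ] F [-0.4 -0.5 -5. ] [0.05 0.03 0.04] 25.3167
pred tips l r [[242. 341.]
 [231. 197.]]
```

View pics/g1.png

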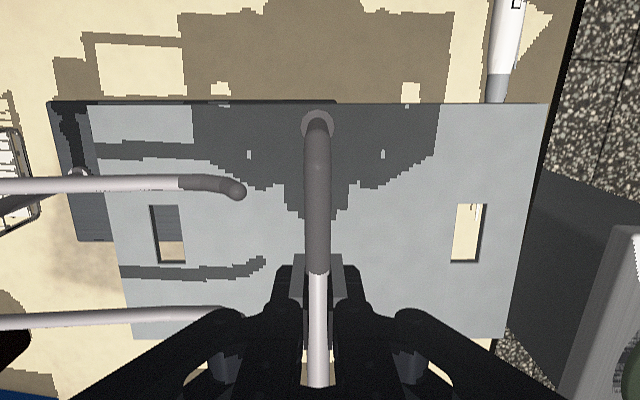

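The tip of the right prong at (239,192) is 3–5 mm from its predicted place. The bar is in front of the tips and square to the prongs, so I'll slide it over and lower it.

```bash
python3 - <<'E'
from h import *
f0=np.array(bot.read_ft_force())
print("hit",bot.move_linear(loc(SX,SY,SYAW,0,-.002,.188),.06,until_force=8),np.round(bot.read_ft_force()-f0,1))
for z in (.168,.164,.162,.160,.159,.158,.157):
    h=bot.move_linear(loc(SX,SY,SYAW,0,-.002,z),.04,until_force=8)
    bot.wait(.1); f=np.array(bot.read_ft_force())-f0
    print(z,h,np.round(f,1),np.round(bot.read_moment(),2),np.round(bot.read_position(),4))
    if h or f[2]>4: break
print(bot.read_clock())
E
```

```text
hit False [-0.3 -0.6  0.8]
0.168 False [ 0.2 -0.5  0.4] [-0.09  0.03  0.04] [ 0.5397 -0.2033  0.1683]
0.164 False [ 0.9 -0.5 -0.1] [-0.05 -0.02 -0.05] [ 0.5395 -0.2032  0.164 ]
0.162 False [0.6 0.2 0.7] [-0.02 -0.04  0.03] [ 0.5395 -0.2032  0.162 ]
0.16 False [ 0.9 -1.8  2. ] [-0.07 -0.14  0.03] [ 0.5398 -0.2033  0.1602]
0.159 False [-1.1 -1.  10.2] [0.16 0.26 0.03] [ 0.5398 -0.2034  0.1598]
28.75
```

Contact came at the expected height. Releasing.

```bash
python3 - <<'E'
from h import *
bot.set_gripper(.15); bot.wait(.3); bot.set_gripper(.7); bot.wait(.2)
p=loc(SX,SY,SYAW,0,-.002,.159)
bot.move_linear(p+[0,0,.12],.08); print("F",np.round(bot.read_ft_force(),1))
bot.wait(1.0)
V=[]
for n in ("h1","h2"):
    if n=="h2": bot.move_pose(p+[0,.10,.14],down(np.pi+SYAW)); bot.wait(.3)
    T=wpose(); cv2.imwrite(f"pics/{n}.png",bot.camera("wrist")[:,:,::-1]); np.save(f"pics/{n}.npy",T)
    K,E=cam("wrist",T)
    print(n,[(np.round(d["bbox"]).tolist(),round(d["confidence"],2)) for t in ("cover","handle_bar") for d in bot.search_frame("wrist",t)[:1]])
    pts=[loc(SX,SY,SYAW,0,y,.179) for y in (-.052,0,.052)]+[loc(SX,SY,SYAW,x,y,.119) for x in(-.116,.116) for y in (-.071,.071)]
    print(np.round(proj(K,E,pts)).tolist())
for n in ("top","scene"):
    cv2.imwrite(f"pics/{n}9.png",bot.camera(n)[:,:,::-1]); K,E=cam(n)
    print(n,[(np.round(d["bbox"]).tolist(),round(d["confidence"],2)) for t in ("cover","stand") for d in bot.search_frame(n,t)[:1]])
    q=proj(K,E,pts); print("pred",np.round(q.min(0)),np.round(np.ptp(q,axis=0)))
print(bot.read_clock())
E
```

```text
F [-0.9  0.7 -0. ]
h1 [([176.0, 96.0, 284.0, 180.0], 0.7), ([179.0, 97.0, 282.0, 179.0], 0.77)]
[[317.0, 132.0], [317.0, 205.0], [317.0, 269.0], [459.0, 100.0], [440.0, 256.0], [176.0, 100.0], [195.0, 256.0]]
h2 [([371.0, 341.0, 9.0, 29.0], 0.66)]
[[325.0, -27.0], [325.0, 60.0], [324.0, 136.0], [471.0, -32.0], [450.0, 148.0], [176.0, -32.0], [196.0, 148.0]]
top [([371.0, 197.0, 24.0, 60.0], 0.65), ([232.0, 177.0, 53.0, 82.0], 0.68)]
pred [340. 172.] [56. 83.]
scene [([362.0, 176.0, 56.0, 52.0], 0.82), ([361.0, 163.0, 39.0, 91.0], 0.63)]
pred [326. 175.] [89. 51.]
34.0333
```

The cover's detected box in the wrist view, columns 176–460, matches a level cover hung at the seats (predicted 176–459). Before handing in I'll check that it is still.

```bash
python3 - <<'E'
from h import *
a=bot.camera("scene").astype(int); bot.wait(1.); b=bot.camera("scene").astype(int); bot.wait(.4); c=bot.camera("scene").astype(int)
print([int((abs(u-v).max(2)>25).sum()) for u,v in((a,b),(b,c))], np.round(bot.read_ft_force(),1), bot.read_clock())
print(bot.close_job())
E
```

```text
[0, 0] [0.9 0.5 0. ] 35.5833
the job is handed in; nothing more can be done
None
```

The job is handed in at about 36 s: both fasteners are turned in line, the cover hangs level and still over both prongs, and the gripper is clear. The level and still checks come from the cameras; the judge's verdict was not shown.

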